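Bring the red pocket of the ink carousel to the arrow and load the red ink jar

TASK

The next colour to be printed is red. Turn the ink carousel by its black handle until its empty red-rimmed pocket faces the white arrow on the base, and only then set the red-lidded ink jar upright down into that pocket (do not drop it in), leaving the pocket at the arrow. Leave the blue and yellow jars where they stand.

Things in the scene. Friction and masses are not known exactly. Their poses are not given: they have to be found in the camera images.
- carousel (a joint): Angle of the carousel's deck about its upright axis, rad. 0: the red pocket faces the white arrow. It grows as the deck turns anticlockwise seen from above; it starts at 0.5 to 1.3, so turn clockwise. Friction (0.12 N m) keeps it where it is left; no spring or detent. The deck is an aluminium disc 264 mm across, its top 34 mm above the table.
- arrow (a point): White arrow, 25 mm long, pointing at the deck, on a tongue (12 mm high) of the carousel's dark steel base, which is fixed to the table. The point is the arrow's middle, 153 mm from the deck's axis; x points from here to the axis, z up. The loading point is the deck's edge here.
- hub_grip (a point): Centre of the carousel's black handle, on the deck's axis, 130 mm above the table: an upright bar 50 mm long, 14 mm thick, 36 mm high (18 mm above and below this point) on a 20 mm steel post. It turns with the deck: x is the thin direction (pinch along x), y runs along the bar, z up. The red pocket lies along -x.
- red_pocket (a point): Centre of the red pocket's floor (34 mm above the table), 90 mm from the deck's axis, turning with it; axes as hub_grip. A round well 70 mm in inner diameter, rim 4 mm thick, 12 mm high. Rims at 90 degrees run red, yellow, green, blue anticlockwise from above; the green one holds a jar fixed to the deck, top 104 mm above the table.
- red_jar_mid (a point): Ink jar, white plastic with a red lid and red band, 50 mm in diameter, 70 mm tall, about 0.16 kg, standing on the table. The point is its centre, half-way up (35 mm above its underside); z is up along the jar.
- blue_jar_mid (a point): Ink jar, white plastic with a blue lid and blue band, 50 mm in diameter, 70 mm tall, about 0.16 kg, standing on the table. The point is its centre, half-way up (35 mm above its underside); z is up along the jar. To be left alone.
- yellow_jar_mid (a point): Ink jar, white plastic with a yellow lid and yellow band, 50 mm in diameter, 70 mm tall, about 0.16 kg, standing on the table. The point is its centre, half-way up (35 mm above its underside); z is up along the jar. To be left alone.

How it is judged:
By the outcome, as a careful person would: the job done as asked, in the order asked, and still so for the second after the job is handed in, with the robot touching nothing.
It also fails if it takes over 54 s, if anything falls off the work surface, if the arm or the gripper's body presses on something with over 40 N, if the wrist force passes 120 N, or if a joint passes its speed limit or range.

ROBOT

A 6-joint arm with a two-finger parallel gripper is mounted at the origin on the work surface. World frame = base frame: x ahead of the robot, y to its left, z up, the work surface at z = 0. Lengths are in mm, angles in rad, forces in N, time in s.
With the tool pointing down it reaches from about 300 to 775 mm from the base axis. Payload 14.6 kg.
Tool frame: the origin (TCP) lies at the very end of the fingers, on their centre line; the grasp point (between the pads) lies 19 mm behind it; z points along the fingers, y is the line along which they close (so a half turn about z gives the same grasp; the last joint's range is limited). The gripper opens to 94 mm and grips with 3 to 60 N. Pads are 16 mm wide; open, the fingers measure 119 mm over their backs; the gripper's body (75 mm by 177 mm) begins 78 mm behind the grasp point.
Start: joints at [1.204, 0.3, 1.521, -0, 1.321, -0.067], TCP at [162.428, 525.458, 205.446] pointing down, gripper open.
Joint ranges: [-3.03, 3.03], [-0.79, 2.21], [0.23, 2.52], [-1.04, 4.18], [0, 3.07], [-2.55, 2.55]. Speed limits (rad/s): [2.22, 2.22, 2.57, 3.14, 3.14, 3.14].

INTERFACE

Orientations are given as [roll, pitch, yaw] about the fixed x, y, z axes, in that order (R = Rz(yaw) Ry(pitch) Rx(roll)).
In Python, from cell import manip gives the robot as it stands.
- The arm moves only by the tool servo_tool, never from a script. Its argument "motion" is a list that holds one entry, the list of rows, each a list of 7 numbers: the shift along the world's x, y, z as a fraction of full scale, then the turn, a rotation vector about the world's x, y, z as a fraction of full scale, then the closure, from 0 (fully open) to 1 (shut). In form: [[[x, y, z, rx, ry, rz, gripper], ...]]. A call has 1 to 10 rows; each row is the pose to reach, as a shift and turn from the pose commanded when the call began, turning the shorter way round; what a row does not reach only later rows make up. Full scale, the value 1, is 0.5 m for a shift and pi rad for a turn. A row lasts 1/10 s, in which the tool goes at most 50 mm and 8.59 degrees, less where a joint would pass 70% of its speed; a pose out of reach is approached as far as the arm can. A call with a number of a shift or a turn outside -1 to 1 is refused whole. A call with a gripper value outside its range is refused whole. The fingers move at their own pace and stop on an object; "newtons" is the grip in N (left out, the last holds). Time passes only in rows, so rows that repeat a pose let the fingers close. It gives the time, the measured TCP pose, the force, the opening and the grip force at its end, in the units of the state.
- manip.read_state(): the state, without advancing time (a new reading comes with each control period).
- manip.camera(name): name is "scene" or "top"; returns a dict with "frame" (384x512x3 uint8, red, green, blue), "range_z" (384x512 float32, mm along the optical axis (not along the pixel's ray), 0 where there is no reading), "vfov" (degrees; the focal length in pixels is half the picture's height over the tangent of half this angle, whatever the lens; pixels are square), "cx", "cy" (the principal point, pixels), "cam_to_world" (4x4, takes a point from camera to world coordinates). Camera axes: x right, y down, z forward; pixel columns grow to the right and rows downward; lengths in mm; the calibration is good to about 2 mm. A picture is of the moment at which its call begins.
- manip.sign_off(): hands the job in; it is judged then, once.
The state is a dict: "clock": time; "joints": joint angles; "qd": joint speeds; "effort": joint torques, N m; "eef_pos": TCP position; "eef_rot": TCP orientation; "wrist_force": force on the tool from outside, world axes, zero at the start; "moment": the same for the moment, N m; "finger_gap": finger opening in mm; "finger_force": force on a finger pad.
Only numpy, scipy, OpenCV 4.12 (cv2) and the standard library are available. Lean on these libraries where they do the work, as an engineer would, in place of code of your own. Each camera call takes 0.05 s, during which the arm holds its last target. There are 200 camera calls.

## Working session

There is one attempt and no reset: what is moved stays moved. The work goes in short steps, Python scripts to look and compute and a tool call to move; the robot and the scene stay as the last step left them, time stands still between calls to the robot, and variables do not carry over. Pictures are saved under pics/ and viewed, at most 10 in all, crops included, and the job is handed in when it is done.

Besides the shell and the picture viewer there is one more tool, called after "Request:" by a JSON object that holds its "op" and its "data", one argument or row to a line. servo_tool: Moves the arm, as the interface text tells. Its arguments: {"type":"object","properties":{"motion":{"type":"array"},"newtons":{"type":"number"}},"required":["motion"]}

```bash
ls; mkdir -p pics
cat > h.py <<'E'
import numpy as np, cv2
from cell import manip
def cam(n):
    c=manip.camera(n); c['f']=192/np.tan(np.radians(c['vfov'])/2); return c
def pts(c):  # world point per pixel from depth
    z=c['range_z']; v,u=np.mgrid[:z.shape[0],:z.shape[1]]
    P=np.stack([(u-c['cx'])/c['f']*z,(v-c['cy'])/c['f']*z,z,np.ones_like(z)],-1)
    return (P@np.array(c['cam_to_world']).T)[...,:3]
def ray(c,u,v,h):
    T=np.array(c['cam_to_world']); d=T[:3,:3]@[(u-c['cx'])/c['f'],(v-c['cy'])/c['f'],1]
    return T[:3,3]+d*(h-T[2,3])/d[2]
E
python3 - <<'E'
from h import *
for n in('top','scene'):
    c=cam(n); cv2.imwrite(f'pics/{n}0.png',c['frame'][...,::-1]); print(n,c['vfov'],c['cx'],c['cy'],np.round(c['cam_to_world'],3).tolist())
    np.savez(f'{n}0.npz',**c)
print(manip.read_state())
E
```

```text
pics
top 46.87005452576831 255.083277694606 195.2633387797332 [[0.005, -0.994, 0.114, 422.233], [-0.999, -0.009, -0.033, -27.757], [0.033, -0.113, -0.993, 1153.285], [0.0, 0.0, 0.0, 1.0]]
scene 44.35276760665589 266.2671308133609 189.47298281756665 [[-0.715, 0.418, -0.561, 1018.365], [0.699, 0.414, -0.583, 497.066], [-0.012, -0.809, -0.588, 631.882], [0.0, 0.0, 0.0, 1.0]]
{'clock': 0.1, 'joints': array([ 1.20441635e+00,  3.00412592e-01,  1.52152239e+00,  2.38578447e-05,
        1.32071198e+00, -6.66033143e-02]), 'qd': array([-3.79728882e-04,  6.53775316e-04, -2.55129022e-03,  1.24665115e-03,
        5.81974963e-04,  4.26872503e-05]), 'effort': array([ 1.04725291e-04, -5.32633245e+01, -3.53283763e+01,  7.08608120e-02,
        2.35342188e-02, -3.71461965e-05]), 'eef_pos': array([162.33101754, 525.24689783, 204.94325346]), 'eef_rot': array([-3.14054222e+00, -9.32268772e-05,  2.84181002e+00]), 'wrist_force': array([ 0.30740273, -0.22472027,  1.31699587]), 'moment': array([-0.03781908, -0.00540656, -0.01091982]), 'finger_force': 0.0, 'finger_gap': 93.93263194790175}
```

View pics/top0.png

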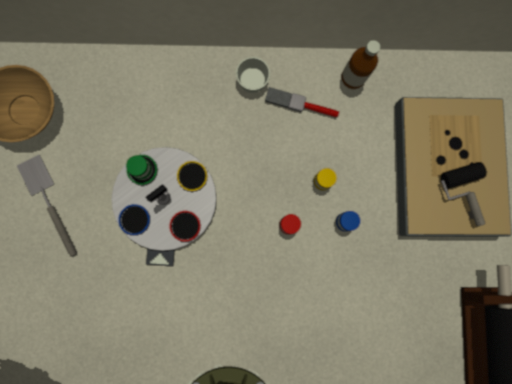

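View pics/scene0.png

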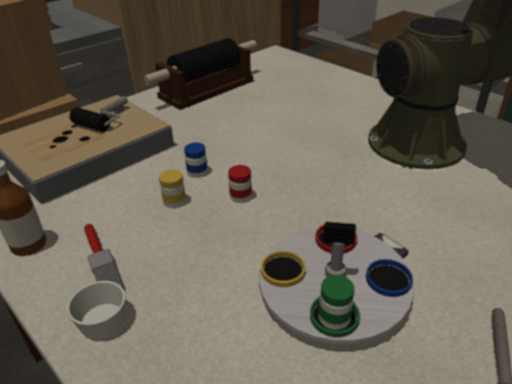

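The top view shows the deck at about (164,200), the arrow at (160,258), the red pocket at (185,225) and the handle at (157,194). The red, blue and yellow jars are at (290,224), (348,221) and (326,178). The scene view agrees with this. Next I'll measure them.

```bash
cat >> h.py <<'E'
def comps(c,name,amin=25):
    h=cv2.cvtColor(c['frame'],cv2.COLOR_RGB2HSV); H,S,V=[h[...,i].astype(int) for i in range(3)]
    m={'red':((H<8)|(H>172))&(S>120)&(V>60),'yellow':(H>18)&(H<32)&(S>150)&(V>60),'blue':(H>105)&(H<125)&(S>130)&(V>50),'green':(H>55)&(H<90)&(S>100),
       'white':(S<40)&(V>195),'black':(V<40)}[name]
    n,l,s,ce=cv2.connectedComponentsWithStats(m.astype(np.uint8),connectivity=8)
    out=[]
    for i in range(1,n):
        if s[i,4]>=amin:
            k,_=cv2.findContours((l==i).astype(np.uint8),0,2)
            (x,y),r=cv2.minEnclosingCircle(k[0]); out.append((s[i,4],np.round(ce[i],1),(round(x,1),round(y,1)),round(r,1),l==i))
    return out
E
python3 - <<'E'
from h import *
c=dict(np.load('top0.npz')); P=pts(c)
for n in('red','yellow','blue','green','white'):
    for a,ce,ctr,r,m in comps(c,n,10):
        z=np.nanmedian(P[m][:,2]); h={'white':12}.get(n, 46 if r>12 else 70)
        if 60<ctr[0]<400: print(n,a,ce,ctr,r,'z',round(float(z)),np.round(ray(c,*ctr,h),1),np.round(P[m].mean(0),1))
# deck: points at z 28..40 
m=(abs(P[...,2]-34)<5); m[:, :100]=0; m[:,230:]=0; m[:130]=0; m[270:]=0
k,_=cv2.findContours(m.astype(np.uint8),0,2); k=max(k,key=cv2.contourArea); (e,ax,an)=cv2.fitEllipse(cv2.convexHull(k)); print('deck',e,ax,ray(c,*e,34))
# handle: z>115
m=P[...,2]>112; m[:, :130]=0; m[:,185:]=0; m[:175]=0; m[215:]=0
q=P[m]; print('handle',m.sum(),q.mean(0),np.argwhere(m)[:,::-1].mean(0))
cr=c['frame'][140:270,105:225,::-1]; cv2.imwrite('pics/c0.png',cv2.resize(cr,None,fx=4.4,fy=4.4,interpolation=2))
E
```

```text
red 235 [321.  109.3] (321.0, 108.5) 17.6 z 17 [ 776.6 -233.7   46. ] [ 779.1 -236.1   31.6]
red 177 [185.  226.7] (184.7, 225.9) 15.2 z 43 [470.8 110.4  46. ] [468.6 109.6  47.1]
red 338 [290.  223.9] (290.1, 224.1) 10.6 z 69 [ 475.9 -149.7   70. ] [ 476.3 -149.    73.2]
yellow 166 [192.4 177. ] (191.7, 175.9) 14.7 z 43 [596.6  95.7  46. ] [594.1  93.6  47. ]
yellow 310 [325.9 177.9] (325.7, 177.9) 10.2 z 69 [ 591.3 -238.9   70. ] [ 591.1 -238.9   71.9]
blue 70 [143.6 221.3] (135.5, 219.5) 13.9 z 35 [485.8 232.1  46. ] [482.  213.8  38.4]
blue 292 [349.2 220.6] (349.1, 220.6) 9.9 z 69 [ 485.5 -295.6   70. ] [ 485.3 -294.1   76.2]
green 488 [139.3 167.7] (140.8, 168.8) 15.5 z 102 [613.3 223.5  46. ] [609.2 218.2  83.9]
green 25 [146.8 172.3] (145.0, 171.0) 9.8 z 63 [603.8 207.6  70. ] [602.3 205.1  60.5]
deck (163.90988159179688, 198.63143920898438) (102.60092163085938, 104.79957580566406) [539.72595311 165.70000313  34.        ]
handle 202 [536.16613877 157.41364969 175.8189059 ] [156.93564356 193.48514851]
```

View pics/c0.png

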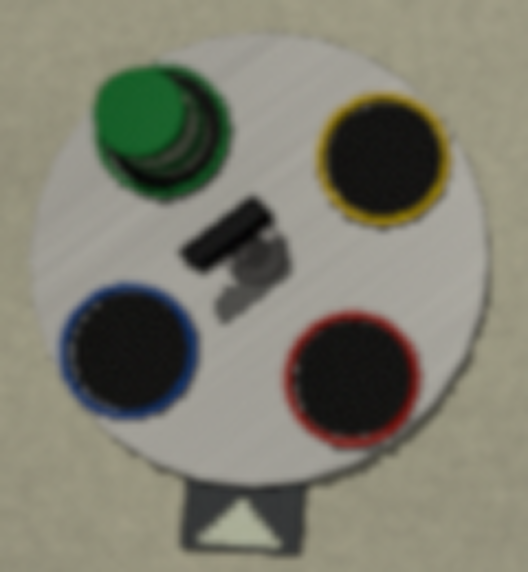

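The crop shows the arrow at about (160,259) and the red pocket at (184.7,226). The handle bar lies at (156.6,193), skewed as expected. Now I'll compute the axis and angles.

```bash
cat > m.py <<'E'
from h import *
def meas(c,arrow=(160.2,259.0)):
    P=pts(c); o={}
    e={n:[x[2] for x in comps(c,n,20) if x[0]<260 and 100<x[2][0]<230 and 140<x[2][1]<270 and x[3]>12] for n in('red','yellow')}
    o={n:ray(c,*v[0],46)[:2] for n,v in e.items() if v}
    return o
if __name__=='__main__':
    c=dict(np.load('top0.npz')); o=meas(c); b=ray(c,134.5,219.8,46)[:2]; a=ray(c,160.2,259,12)[:2]; h=ray(c,156.6,193.2,148)[:2]
    axis=(o['yellow']+b)/2; ang=lambda v:np.degrees(np.arctan2(v[1],v[0]))%360
    print(o,b,'arrow',a,'handle',h,'axis',axis,np.linalg.norm(a-axis),np.linalg.norm(o['red']-axis))
    for A in(axis,h,np.array([539.7,165.7])): print(ang(o['red']-A),ang(b-A)+90,ang(o['yellow']-A)-90,'arrow',ang(a-A))
    i=lambda u,v:ray(c,105+u/4.4,140+v/4.4,148)[:2]
    print('bar dir',ang(i(262,208)-i(191,258)))
    print('tongue dir', ang(ray(c,105+243/4.4,140+500/4.4,12)-ray(c,105+243/4.4,140+545/4.4,12))%360)
    s=dict(np.load('scene0.npz'))
    for n in('red','yellow','blue'):
        for x in comps(s,n,40): print(n,x[0],x[2],x[3],np.round(ray(s,*x[1],46),1),np.round(ray(s,*x[2],46),1),np.round(pts(s)[x[4]].mean(0),1))
E
python3 m.py
```

```text
{'red': array([470.80343215, 110.35884558]), 'yellow': array([596.6276073 ,  95.73778422])} [485.06314491 234.56679536] arrow [388.1007912 174.4613365] handle [540.00824315 162.83584999] axis [540.84537611 165.15228979] 153.02799276242536 88.92803518069562
218.03588504644958 218.78572718411533 218.78572718411533 arrow 176.51241195162447
217.1725146178353 217.45170911738498 220.1586786761677 arrow 175.62368103180768
218.77316492008902 218.4274321951012 219.13493018323157 arrow 176.69239802949744
bar dir 306.4765829300214
tongue dir 1.6859667956976174
red 304 (239.2, 173.0) 11.0 [ 460.5 -170.8   46. ] [ 458.9 -170.9   46. ] [ 482.1 -144.7   68.9]
red 126 (240.0, 190.5) 10.3 [ 509.5 -115.6   46. ] [ 501.7 -120.3   46. ] [ 496.8 -131.    31.2]
red 259 (92.2, 237.7) 14.6 [ 795.7 -203.9   46. ] [ 795.6 -205.    46. ] [ 788.  -228.4   25.8]
red 126 (326.5, 238.0) 13.5 [500.9 104.3  46. ] [488.3 104.5  46. ] [498.7 102.6  43.8]
red 70 (349.5, 243.0) 10.5 [472.7 147.4  46. ] [469.3 142.9  46. ] [483.6 154.3  57.5]
yellow 311 (170.6, 178.3) 10.9 [ 579.5 -261.1   46. ] [ 578.7 -262.6   46. ] [ 598.9 -227.8   72. ]
yellow 136 (173.5, 196.0) 10.5 [ 615.5 -198.3   46. ] [ 612.3 -204.3   46. ] [ 605.  -216.4   30.9]
yellow 439 (283.0, 267.5) 21.5 [603.8 103.5  46. ] [599.4 100.2  46. ] [602.  101.7  44.4]
blue 206 (194.3, 149.5) 9.4 [ 468.8 -323.6   46. ] [ 467.6 -323.1   46. ] [ 493.1 -287.3   72. ]
blue 52 (192.0, 168.0) 5.8 [ 522.2 -260.7   46. ] [ 520.6 -262.1   46. ] [ 505.4 -286.3   26.2]
blue 429 (389.0, 277.0) 22.8 [494.  242.9  46. ] [489.7 241.2  46. ] [492.3 241.9  44.8]
```

Request:
{"op": "servo_tool", "data": {
  "motion": [
    [[0.756, -0.722, 0, 0, 0, -0.192, 0], [0.756, -0.722, 0, 0, 0, -0.192, 0], [0.756, -0.722, 0, 0, 0, -0.192, 0], [0.756, -0.722, 0, 0, 0, -0.192, 0], [0.756, -0.722, 0, 0, 0, -0.192, 0], [0.756, -0.722, 0, 0, 0, -0.192, 0], [0.756, -0.722, 0, 0, 0, -0.192, 0], [0.756, -0.722, 0, 0, 0, -0.192, 0], [0.756, -0.722, 0, 0, 0, -0.192, 0], [0.756, -0.722, 0, 0, 0, -0.192, 0]]
  ],
  "newtons": 15
}}

```text
clock: 1.1
eef_pos: [525.1, 178.3, 205.3]
eef_rot: [-3.141, -0.0, 2.238]
wrist_force: [0.5, 0.8, -0.0]
finger_gap: 94.0
finger_force: 0.0
```

Request:
{"op": "servo_tool", "data": {
  "motion": [
    [[0, 0, 0, 0, 0, 0, 0], [0, 0, 0, 0, 0, 0, 0]]
  ]
}}

```text
clock: 1.3
eef_pos: [524.1, 179.5, 204.8]
eef_rot: [-3.14, -0.001, 2.237]
wrist_force: [-1.0, -0.2, 0.5]
finger_gap: 94.1
finger_force: 0.0
```

Run:
```python
from h import *
c=cam('scene'); cv2.imwrite('pics/s1.png',c['frame'][...,::-1])
```

```text
(no output)
```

View pics/s1.png

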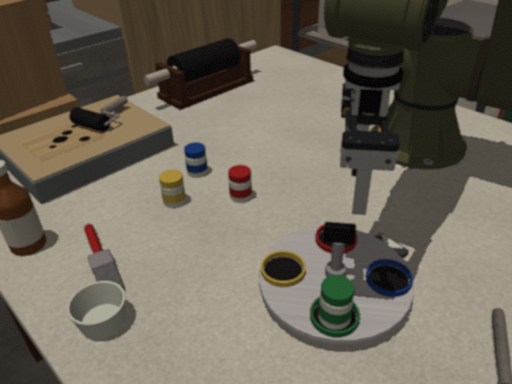

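The picture shows the fingers just above the handle, with the tip near (362,210) and the handle near (340,235). I'll correct the 16 mm left over, descend and close.

Request:
{"op": "servo_tool", "data": {
  "motion": [
    [[0.033, -0.03, 0, 0, 0, 0, 0], [0.033, -0.03, 0, 0, 0, 0, 0], [0.033, -0.03, -0.09, 0, 0, 0, 0], [0.033, -0.03, -0.14, 0, 0, 0, 0], [0.033, -0.03, -0.178, 0, 0, 0, 0], [0.033, -0.03, -0.178, 0, 0, 0, 0], [0.033, -0.03, -0.178, 0, 0, 0, 0.6], [0.033, -0.03, -0.178, 0, 0, 0, 1], [0.033, -0.03, -0.178, 0, 0, 0, 1], [0.033, -0.03, -0.178, 0, 0, 0, 1]]
  ]
}}

```text
clock: 2.35
eef_pos: [540.7, 165.3, 117.2]
eef_rot: [3.141, 0.0, 2.239]
wrist_force: [0.3, -0.1, -0.3]
finger_gap: 65.5
finger_force: 0.0
```

Request:
{"op": "servo_tool", "data": {
  "motion": [
    [[0, 0, 0, 0, 0, 0, 1], [0, 0, 0, 0, 0, 0, 1], [0, 0, 0, 0, 0, 0, 1], [0, 0, 0, 0, 0, 0, 1], [0, 0, 0, 0, 0, 0, 1]]
  ]
}}

```text
clock: 2.85
eef_pos: [540.5, 165.1, 116.4]
eef_rot: [-3.142, 0.0, 2.239]
wrist_force: [-0.5, -0.1, 0.5]
finger_gap: 25.4
finger_force: 0.0
```

Request:
{"op": "servo_tool", "data": {
  "motion": [
    [[0, 0, 0, 0, 0, 0, 1], [0, 0, 0, 0, 0, 0, 1], [0, 0, 0, 0, 0, 0, 1], [0, 0, 0, 0, 0, 0, 1], [0, 0, 0, 0, 0, 0, 1]]
  ]
}}

```text
clock: 3.35
eef_pos: [542.7, 166.8, 116.5]
eef_rot: [3.135, 0.001, 2.239]
wrist_force: [21.0, 14.6, -14.6]
finger_gap: 13.9
finger_force: 15.0
```

Request:
{"op": "servo_tool", "data": {
  "motion": [
    [[0.005, 0.004, 0, 0, 0, 0, 1], [0.005, 0.004, 0, 0, 0, 0, 1], [0.005, 0.004, 0, 0, 0, 0, 1]]
  ],
  "newtons": 30
}}

```text
clock: 3.65
eef_pos: [542.7, 166.9, 116.4]
eef_rot: [-3.14, -0.0, 2.239]
wrist_force: [-3.5, -2.9, 0.6]
finger_gap: 13.9
finger_force: 30.0
```

Request:
{"op": "servo_tool", "data": {
  "motion": [
    [[0, 0, 0, 0, 0, -0.02, 1], [0, 0, 0, 0, 0, -0.046, 1], [0, 0, 0, 0, 0, -0.072, 1], [0, 0, 0, 0, 0, -0.098, 1], [0, 0, 0, 0, 0, -0.124, 1], [0, 0, 0, 0, 0, -0.15, 1], [0, 0, 0, 0, 0, -0.176, 1], [0, 0, 0, 0, 0, -0.2, 1], [0, 0, 0, 0, 0, -0.22, 1], [0, 0, 0, 0, 0, -0.232, 1]]
  ]
}}

```text
clock: 4.65
eef_pos: [542.5, 166.8, 116.4]
eef_rot: [-3.14, 0.001, 1.507]
wrist_force: [-5.1, -3.7, 1.9]
finger_gap: 13.8
finger_force: 30.0
```

Request:
{"op": "servo_tool", "data": {
  "motion": [
    [[0, 0, 0, 0, 0, 0, 1], [0, 0, 0, 0, 0, 0, 1], [0, 0, 0, 0, 0, 0, 0.7], [0, 0, 0, 0, 0, 0, 0.7], [0, 0, 0, 0, 0, 0, 0.7], [0, 0, 0, 0, 0, 0, 0.7], [0, 0, 0.05, 0, 0, 0, 0.7], [0, 0, 0.15, 0, 0, 0, 0.5], [0, 0, 0.2, 0, 0, 0, 0], [0, 0, 0.2, 0, 0, 0, 0]]
  ]
}}

```text
clock: 5.65
eef_pos: [544.3, 167.5, 220.4]
eef_rot: [3.135, -0.002, 1.51]
wrist_force: [-0.8, 0.1, -0.2]
finger_gap: 48.8
finger_force: 0.0
```

Request:
{"op": "servo_tool", "data": {
  "motion": [
    [[-0.132, -0.632, 0, 0, 0, 0.5, 0], [-0.132, -0.632, 0, 0, 0, 0.5, 0], [-0.132, -0.632, 0, 0, 0, 0.5, 0], [-0.132, -0.632, 0, 0, 0, 0.5, 0], [-0.132, -0.632, 0, 0, 0, 0.5, 0], [-0.132, -0.632, 0, 0, 0, 0.5, 0], [-0.132, -0.632, 0, 0, 0, 0.5, 0], [-0.132, -0.632, 0, 0, 0, 0.5, 0], [-0.132, -0.632, 0, 0, 0, 0.5, 0], [-0.132, -0.632, 0, 0, 0, 0.5, 0]]
  ]
}}

```text
clock: 6.65
eef_pos: [476.5, -149.3, 215.3]
eef_rot: [3.141, -0.001, 2.91]
wrist_force: [-0.7, 0.0, -0.0]
finger_gap: 93.9
finger_force: 0.0
```

Run:
```python
from h import *
from m import meas
c=cam('top'); np.savez('top1.npz',**c); cr=c['frame'][140:270,105:310,::-1]; cv2.imwrite('pics/c1.png',cv2.resize(cr,None,fx=3.9,fy=3.9,interpolation=2)); print(meas(c)); print(manip.read_state())
s=cam('scene'); np.savez('scene1.npz',**s)
```

```text
{'red': array([451.35856892, 171.25320239]), 'yellow': array([535.79809037,  75.73076825])}
{'clock': 6.7, 'joints': array([-3.76436088e-01,  1.79532319e-01,  1.64647240e+00, -7.16456216e-06,
        1.31694497e+00, -1.72551136e+00]), 'qd': array([ 0.00833319, -0.0026672 , -0.00135155, -0.00147902,  0.00387021,
        0.30759129]), 'effort': array([-3.70351011e-01, -4.62087786e+01, -3.53669322e+01,  4.20478435e-03,
        1.06103362e-01,  2.66706683e+00]), 'eef_pos': array([ 476.64236383, -149.05646835,  215.40187946]), 'eef_rot': array([ 3.14139039e+00, -1.34189606e-03,  2.91987354e+00]), 'wrist_force': array([-0.43554929, -0.38435882,  0.45158144]), 'moment': array([-0.05814465, -0.01199699,  0.00178195]), 'finger_force': 0.0, 'finger_gap': 93.68527366377836}
```

View pics/c1.png

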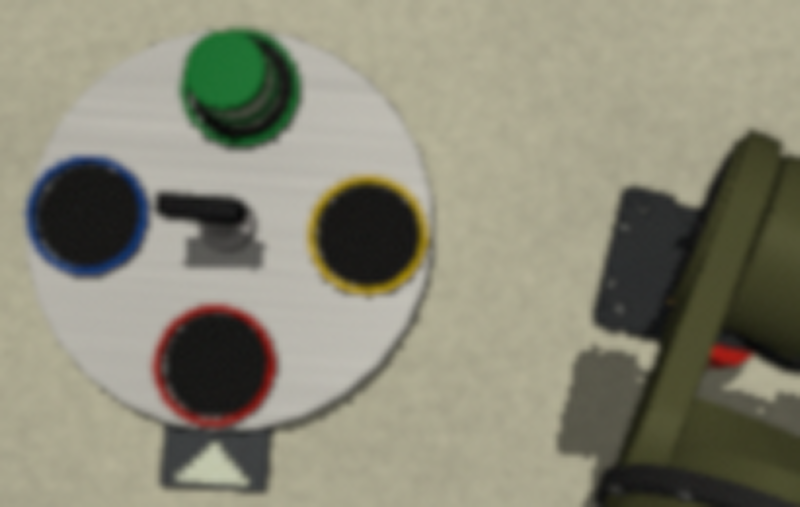

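The red pocket now sits at the arrow, at crop (215,366) with the arrow at (213,465). I'll check the leftover angle and the jar position in the scene view.

Run:
```python
from h import *
from m import meas
c=dict(np.load('top1.npz')); o=meas(c); b=ray(c,105+88/3.9,140+216/3.9,46)[:2]; y=ray(c,105+369/3.9,140+236/3.9,46)[:2]; r=ray(c,105+215/3.9,140+366/3.9,46)[:2]
ang=lambda v:np.degrees(np.arctan2(v[1],v[0]))%360
for n in('top0','top1'):
    f=dict(np.load(n+'.npz'))['frame'].astype(float).sum(2); w=f[252:266,148:174]; w=np.clip(w-450,0,None)
    yy,xx=np.mgrid[252:266,148:174]; u,v=(xx*w).sum()/w.sum(),(yy*w).sum()/w.sum(); print(w.max(),u,v); 
    print(f[252:268,146:176].astype(int)//10) if n=='top1' else 0
A=np.array([540.7,165.1])
print('by',ang(y-b)-90+0,'red',ang(r-A),ang(o['red']-A),r,b,y,(b+y)/2,np.linalg.norm(r-A))
s=dict(np.load('scene0.npz'))
for p in [(240,176)]: print(p)
h=cv2.cvtColor(s['frame'],cv2.COLOR_RGB2HSV)
x=[q for q in comps(s,'red',40) if abs(q[2][0]-239)<3]; P=pts(s)
for q in x: print(q[1],P[q[4]][:,2].min(),P[q[4]][:,2].max(), P[q[4]].max(0),P[q[4]].min(0))
```

```text
47.0 159.19848413074374 259.6167693036476
115.0 159.128074639525 259.7249081142211
[[40 27 20 18 18 18 18 18 18 18 18 19 20 20 21 20 18 18 18 18 18 18 18 19
  19 19 19 20 29 41]
 [39 26 19 18 19 18 19 19 19 18 18 20 26 33 33 28 21 19 19 19 19 19 19 19
  19 19 19 20 30 41]
 [37 24 19 18 19 19 19 19 19 19 21 26 36 46 47 38 25 20 19 19 19 19 18 19
  19 19 19 20 31 42]
 [34 23 19 19 18 19 19 19 19 21 28 37 46 53 52 44 32 24 20 19 19 18 19 19
  19 19 19 22 33 44]
 [33 22 19 18 19 19 19 19 22 27 38 47 53 55 55 50 41 30 22 19 19 19 19 19
  19 19 19 22 35 45]
 [32 22 19 18 18 18 19 22 30 39 47 53 55 56 56 54 47 37 29 22 19 19 19 19
  19 19 19 22 35 45]
 [30 21 19 19 19 20 23 29 40 50 54 55 56 56 56 55 52 47 39 28 21 19 19 19
  19 19 18 22 34 45]
 [29 20 18 19 20 24 32 40 47 53 56 56 56 56 56 55 55 53 47 36 27 20 19 19
  19 19 18 21 34 44]
 [27 20 19 21 26 33 43 51 53 55 55 55 56 55 55 56 56 55 52 46 36 24 19 19
  19 18 18 21 33 43]
 [27 19 19 25 34 42 49 54 55 55 55 55 55 56 56 56 56 56 55 52 44 31 23 20
  19 18 18 23 34 44]
 [27 19 19 26 37 45 49 51 51 51 52 54 54 55 55 55 54 55 55 53 48 40
[... 282 characters left out ...]
 27 25 22
  22 21 24 33 43 47]
 [48 46 46 45 45 44 45 45 45 46 46 46 46 45 44 44 44 44 43 40 37 34 33 32
  32 33 34 40 46 48]
 [49 49 49 48 48 47 48 48 48 49 49 49 49 48 48 48 48 48 47 46 45 44 44 44
  44 45 45 46 47 48]]
by 176.395068791391 red 176.6097164176591 176.06009593421803 [450.75648451 170.42832282] [545.80835207 253.899244  ] [534.51668296  74.66945703] [540.16251751 164.28435051] 90.10120422450095
(240, 176)
[238.7 173.3] 54.89551225850926 73.62306519351046 [ 501.45531016 -122.48557864   73.62306519] [ 454.05719077 -170.75407633   54.89551226]
[238.7 193. ] 13.489699844814595 631.8815519797985 [1018.36518731  497.06615801  631.88155198] [ 467.32804653 -156.55707513   13.48969984]
```

The leftover angle is under 1°, so the turn is done. Next I'll pick the jar.

Request:
{"op": "servo_tool", "data": {
  "motion": [
    [[0, 0, -0.06, 0, 0, 0.024, 0], [0, 0, -0.14, 0, 0, 0.024, 0], [0, 0, -0.22, 0, 0, 0.024, 0], [0, 0, -0.3, 0, 0, 0.024, 0], [0, 0, -0.35, 0, 0, 0.024, 0], [0, 0, -0.376, 0, 0, 0.024, 0], [0, 0, -0.376, 0, 0, 0.024, 0], [0, 0, -0.376, 0, 0, 0.024, 0.5], [0, 0, -0.376, 0, 0, 0.024, 0.7], [0, 0, -0.376, 0, 0, 0.024, 1]]
  ],
  "newtons": 20
}}

```text
clock: 7.75
eef_pos: [477.6, -149.1, 29.6]
eef_rot: [-3.141, 0.002, 2.979]
wrist_force: [-0.7, -0.0, 0.0]
finger_gap: 73.1
finger_force: 0.0
```

Request:
{"op": "servo_tool", "data": {
  "motion": [
    [[0, 0, 0, 0, 0, 0, 1], [0, 0, 0, 0, 0, 0, 1], [0, 0, 0, 0, 0, 0, 1], [0, 0, 0, 0, 0, 0, 1], [0, 0, 0, 0, 0, 0, 1], [0, 0, 0, 0, 0, 0, 1]]
  ]
}}

```text
clock: 8.35
eef_pos: [477.2, -149.1, 28.7]
eef_rot: [-3.141, 0.001, 2.98]
wrist_force: [-1.2, -1.7, 3.9]
finger_gap: 49.7
finger_force: 20.0
```

Request:
{"op": "servo_tool", "data": {
  "motion": [
    [[0, 0, 0.05, 0, 0, 0, 1], [0, 0, 0.14, 0, 0, 0, 1], [0, 0.08, 0.2, 0, 0, 0, 1], [-0.01, 0.16, 0.2, 0, 0, 0, 1], [-0.02, 0.25, 0.2, 0, 0, 0, 1], [-0.03, 0.34, 0.2, 0, 0, 0, 1], [-0.04, 0.43, 0.2, 0, 0, 0, 1], [-0.05, 0.52, 0.2, 0, 0, 0, 1], [-0.05, 0.6, 0.2, 0, 0, 0, 1], [-0.05, 0.642, 0.2, 0, 0, 0, 1]]
  ]
}}

```text
clock: 9.35
eef_pos: [451.1, 174.9, 128.1]
eef_rot: [3.141, -0.001, 2.982]
wrist_force: [-0.4, -0.2, -1.7]
finger_gap: 49.5
finger_force: 20.0
```

Request:
{"op": "servo_tool", "data": {
  "motion": [
    [[0, 0, 0, 0, 0, 0.03, 1], [0, 0, 0, 0, 0, 0.03, 1], [0, 0, -0.04, 0, 0, 0.03, 1], [0, 0, -0.04, 0, 0, 0.03, 1]]
  ]
}}

```text
clock: 9.75
eef_pos: [450.8, 171.4, 106.5]
eef_rot: [-3.14, -0.004, 3.071]
wrist_force: [0.1, -0.4, -1.0]
finger_gap: 49.3
finger_force: 20.0
```

Run:
```python
from h import *
c=cam('scene'); cv2.imwrite('pics/s2.png',cv2.resize(c['frame'][120:360,220:460,::-1],None,fx=2.5,fy=2.5)); np.savez('scene2.npz',**c)
s=manip.read_state(); print(s['eef_pos'],s['eef_rot'],s['finger_gap'],s['wrist_force'])
```

```text
[451.32611559 171.57674331 107.66368353] [-3.14074177e+00 -2.53646672e-03  3.07166710e+00] 49.514819246643384 [ 0.87444253  0.51950741 -1.59513434]
```

View pics/s2.png

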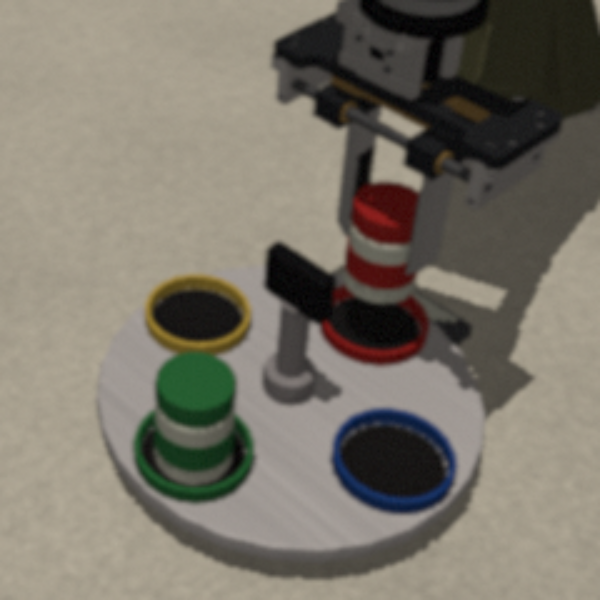

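The jar hangs upright over the red pocket, at (385,290) in the crop. I'll lower it slowly.

Request:
{"op": "servo_tool", "data": {
  "motion": [
    [[0.003, 0.001, -0.02, 0, 0, 0, 1], [0.003, 0.001, -0.04, 0, 0, 0, 1], [0.003, 0.001, -0.055, 0, 0, 0, 1], [0.003, 0.001, -0.07, 0, 0, 0, 1], [0.003, 0.001, -0.078, 0, 0, 0, 1], [0.003, 0.001, -0.082, 0, 0, 0, 1], [0.003, 0.001, -0.085, 0, 0, 0, 1], [0.003, 0.001, -0.085, 0, 0, 0, 1]]
  ]
}}

```text
clock: 10.6
eef_pos: [453.6, 172.6, 66.0]
eef_rot: [3.142, 0.0, 3.074]
wrist_force: [0.5, -0.2, -2.0]
finger_gap: 49.7
finger_force: 20.0
```

Request:
{"op": "servo_tool", "data": {
  "motion": [
    [[0, 0, -0.002, 0, 0, 0, 1], [0, 0, -0.004, 0, 0, 0, 1], [0, 0, -0.006, 0, 0, 0, 1], [0, 0, -0.007, 0, 0, 0, 1], [0, 0, -0.007, 0, 0, 0, 1]]
  ]
}}

```text
clock: 11.1
eef_pos: [453.6, 172.6, 62.7]
eef_rot: [3.142, 0.0, 3.074]
wrist_force: [-0.7, -1.6, 2.4]
finger_gap: 49.7
finger_force: 20.0
```

The force changed sign at the expected height, so the jar is on the pocket floor. I'll release it and rise.

Request:
{"op": "servo_tool", "data": {
  "motion": [
    [[0, 0, 0, 0, 0, 0, 0.4], [0, 0, 0, 0, 0, 0, 0.3], [0, 0, 0, 0, 0, 0, 0.2], [0, 0, 0, 0, 0, 0, 0.2], [0, 0, 0.03, 0, 0, 0, 0.2], [0, 0, 0.1, 0, 0, 0, 0.2], [0, 0, 0.18, 0, 0, 0, 0.2], [0, 0, 0.26, 0, 0, 0, 0.2], [0, 0, 0.3, 0, 0, 0, 0.2]]
  ]
}}

```text
clock: 12.0
eef_pos: [454.2, 172.8, 215.9]
eef_rot: [3.14, 0.004, 3.074]
wrist_force: [0.1, -0.0, 0.7]
finger_gap: 75.3
finger_force: 0.0
```

Request:
{"op": "servo_tool", "data": {
  "motion": [
    [[0, -0.1, 0, 0, 0, 0, 0], [-0.1, -0.2, 0, 0, 0, 0, 0], [-0.1, -0.3, 0, 0, 0, 0, 0], [-0.1, -0.4, 0, 0, 0, 0, 0], [-0.1, -0.5, 0, 0, 0, 0, 0], [-0.1, -0.5, 0, 0, 0, 0, 0]]
  ]
}}

```text
clock: 12.6
eef_pos: [403.0, -80.7, 212.7]
eef_rot: [-3.141, 0.001, 3.071]
wrist_force: [-0.1, -0.5, -0.2]
finger_gap: 93.7
finger_force: 0.0
```

Run:
```python
from h import *
c=cam('top'); a=cv2.resize(c['frame'][140:270,105:225,::-1],None,fx=3.2,fy=3.2)
d=cam('scene'); b=cv2.resize(d['frame'][180:350,240:420,::-1],(a.shape[1],a.shape[0])); cv2.imwrite('pics/f.png',np.hstack([a,b]))
s=manip.read_state(); print(s['eef_pos'],s['finger_gap'],s['wrist_force'])
P=pts(c)
for n in('red','yellow'):
    for x in comps(c,n,20): print(n,x[0],x[2],x[3],np.round(ray(c,*x[2],104),1),np.round(ray(c,*x[2],46),1))
```

```text
[403.32015197 -79.09224903 212.44860019] 93.6421757326887 [0.33936584 0.05234015 0.38943065]
red 236 (321.0, 108.5) 17.6 [ 758.  -222.9  104. ] [ 776.6 -233.7   46. ]
red 577 (159.7, 233.6) 15.4 [449.8 161.1 104. ] [451.4 171.5  46. ]
yellow 308 (325.9, 177.9) 10.1 [ 586.  -232.8  104. ] [ 595.1 -244.1   46. ]
yellow 156 (198.9, 200.0) 14.8 [529.8  71.  104. ] [535.8  76.5  46. ]
```

View pics/f.png

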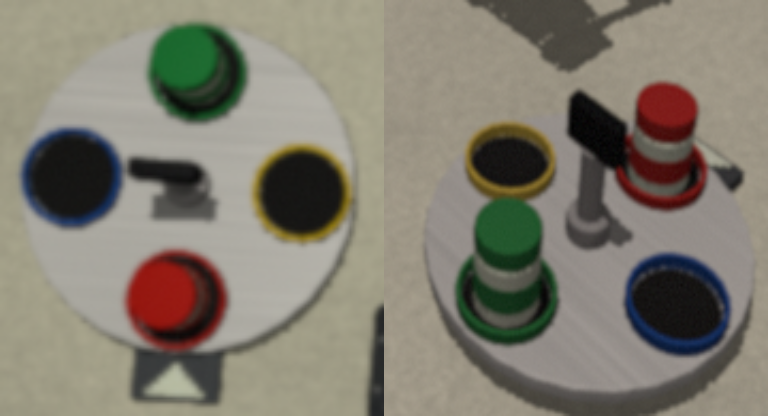

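The red jar stands upright in the red pocket (left panel, 175,298), right at the arrow (175,380). The robot is clear of everything, so I'll hand in.

```bash
python3 -c "
from cell import manip
print(manip.sign_off())"
```

```text
the job is handed in; nothing more can be done
None
```

I turned the red pocket to within about 1° of the white arrow, then set the red jar upright in it and released it there; I left the blue and yellow jars alone, and handed the job in at about 12.7 s.

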